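# Feed brass reference discs through a gate into a slot

### The arm

A 6-joint arm with a two-finger parallel gripper is mounted at the origin on a cart in front of the work surface, level with it; the furniture and walls round the work are solid. World frame = base frame: x ahead of the robot, y to its left, z up, the work surface at z = 0. Lengths are in m, angles in degrees, forces in N, time in s.
With the tool pointing down it reaches from about 0.375 to 0.825 m from the base axis. Payload 5.5 kg.
Tool frame: the origin (TCP) lies midway between the tips of the shut fingers; the grasp point (between the pads) lies 19 mm behind it (robot.grip_depth is the distance from the TCP to the grasp point, in m); z points along the fingers, y is the direction in which the jaws open and shut (so a half turn about z gives the same grasp; the last joint's range is limited). The gripper opens to 85 mm and grips with 20 to 120 N. Pads are 22 mm wide; open, the fingers measure 114 mm over their backs; the gripper's body (76 mm by 85 mm) begins 54 mm behind the grasp point. The pads swing forward as they close: fully open they stand 13 mm farther back than shut.
Start: joints at [-73.453, 17.962, -2.699, 69.339, 0, 90], TCP at [0.171, -0.575, 0.231] pointing down, gripper open.
Joint ranges: [-152.73, 152.73], [-39.44, 99.34], [-58.76, 71.6], [-118.89, 123.64], [-81.53, 83.1], [-180, 180]. Speed limits (degrees/s): [136.94, 136.94, 172.46, 180, 180, 180].

### API

Orientations are given as [roll, pitch, yaw] about the fixed x, y, z axes, in that order (R = Rz(yaw) Ry(pitch) Rx(roll)).
In Python, from cell import robot, claw, planner, imaging, ticket gives the robot as it stands. Calls block until the motion is done:
- robot.move_pose(position, orientation): joint-space move of the TCP to a pose.
- robot.line_to(position, orientation=None, velocity=0.15, until_force=None): straight line of the TCP; orientation=None keeps the orientation; velocity is the mean speed in m/s. With until_force (N) it stops when the force on the tool has changed by that much, and returns True; else False.
- robot.goto_joints(angles): joint-space move.
- claw.release() and claw.grab(squeeze=None): open the fingers fully, or close them until they stop; squeeze is the grip in N (None keeps the last).
- robot.dwell(seconds).
- planner.inverse_kinematics(position, orientation): joint angles nearest the present ones, or None.
- robot.observe(): the state.
- imaging.grab_frame(name): name is "side" or "top" or "wrist"; returns (picture, depth): 420x560x3 uint8, red, green, blue; 420x560 float32, m along the optical axis (not along the pixel's ray), 0 where there is no reading.
- imaging.camera_model(name): a dict with "fx", "fy", "cx", "cy" (pixels), "rvec" (rotation vector, rad) and "tvec" (3), from world to camera coordinates, as OpenCV has them. Camera axes: x right, y down, z forward; pixel columns grow to the right and rows downward; lengths in m; the calibration is good to about 2 mm. A picture is of the moment at which its call begins: read the wrist's pose just before it. camera_model takes no time and is no camera call; for the wrist camera it gives the pose at the moment of the call.
A pose or a line that the arm cannot do raises robot.MotionError and nothing moves.
- ticket.job_done(): hands the job in, once; it reports no verdict.
The state is a dict: "clock": time; "q": joint angles; "qvel": joint speeds; "effort": joint torques, N m; "eef_pos": TCP position; "orientation": TCP orientation; "contact_force": force on the tool from outside, world axes, zero at the start; "wrist_torque": the same for the moment, N m; "finger_gap": finger opening in m.
Only numpy, scipy, OpenCV 4.12 (cv2) and the standard library are available. Lean on these libraries where they do the work, as an engineer would, in place of code of your own. Each camera call takes 0.05 s, during which the arm holds its last target. There are 200 camera calls.

### The job

Sweep the three brass discs on the dark grey loading tray through its narrow gate into the slot behind it, one at a time: the largest first, then the medium one, then the smallest, so that at the end all three lie flat in the slot, wholly past the gate. Only push them along the tray with the fingers: do not lift them off it. Leave the vials and the brass weight beside the tray where they are.

Things in the scene. Friction and masses are not known exactly. Their poses are not given: they have to be found in the camera images.
- tray: fixed dark grey loading tray with low aluminium rails, 7 mm thick. Origin: middle of the gate, at worktop height; x points through the gate into the slot, z up. The flat deck is 12 mm above the worktop; all rails stand 6 mm above the deck (tops 18 mm above the worktop), so fingertips 8 mm over the deck clear the rails and meet the upper half of the 16 mm thick discs.
- gate (a point): middle of the gate, on the deck; the gate is the 37 mm gap where the two converging rails meet the slot, passed along the tray's x. Before it lies the corral where the discs start: in the tray's frame from x = -155 mm (rear rail) to 0, 184 mm wide (y = -92 to 92) up to x = -85; from there its side rails converge straight to the gate.
- slot_end (a point): middle of the end stop of the slot, on the deck, 100 mm past the gate. The slot runs straight from the gate to this stop, is 39 mm wide and open above; fingers may travel over its rails.
- disc_large: brass disc with a small dark dot in the middle of its top, 34 mm diameter, 16 mm thick, the largest of the three; lies flat on the tray's deck and slides. Origin: centre of its underside, z up.
- disc_medium: brass disc with a small dark dot in the middle of its top, 26 mm diameter, 16 mm thick, the middle one of the three; lies flat on the tray's deck and slides. Origin: centre of its underside, z up.
- disc_small: brass disc with a small dark dot in the middle of its top, 19 mm diameter, 16 mm thick, the smallest of the three; lies flat on the tray's deck and slides. Origin: centre of its underside, z up.
- vial_white: glass vial with white cap, 21 mm diameter, 45 mm tall, standing loose on the worktop beside the tray's slot; origin: centre of its underside. Bystander.
- vial_red: glass vial with red cap, 21 mm diameter, 45 mm tall, standing loose on the worktop beside the tray's corral; origin: centre of its underside. Bystander.
- brass_weight: brass weight with a knob, 25 mm diameter, 41 mm tall, standing loose on the worktop beside the tray's slot; origin: centre of its underside. Bystander.
Mind the look-alikes: they are no part of the job. Leave any orange or white look-alike of the disc_large alone.

How it is judged:
By the outcome, as a careful person would: the job done as asked, in the order asked, and still so for the second after the job is handed in, with the robot touching nothing.
It also fails if it takes over 69 s, if anything falls off the work surface, if the arm or the gripper's body presses on something with over 40 N, if the wrist force passes 120 N, or if a joint passes its speed limit or range.

## Working session

There is one attempt and no reset: what is moved stays moved. The work goes in short steps, each a Python script; the robot and the scene stay as the last script left them, time stands still between calls to the robot, and variables do not carry over. Pictures are saved under pics/ and viewed, about 8 in all and at most 12, crops included, and the job is handed in when it is done.

```bash
mkdir -p pics; ls; python3 - <<'E'
from cell import robot, imaging
import cv2
for n in ["top","side"]:
    p,d=imaging.grab_frame(n); cv2.imwrite(f"pics/{n}0.png",p[:,:,::-1]); print(n,imaging.camera_model(n))
print(robot.observe())
E
```

```text
pics
top {'fx': 420.7648123563729, 'fy': 420.7648123563729, 'cx': 281.434177724496, 'cy': 207.63204404926424, 'rvec': array([ 2.14686707, -2.16275464,  0.17479465]), 'tvec': array([0.00510406, 0.54490017, 0.80813298])}
side {'fx': 505.0762498949543, 'fy': 505.0762498949543, 'cx': 274.72133521233695, 'cy': 206.1373613250938, 'rvec': array([ 2.12982331,  0.08178364, -0.01802811]), 'tvec': array([-0.53269415,  0.01462433,  0.91960487])}
{'clock': 0.1, 'q': array([-7.34532169e+01,  1.79978642e+01, -2.74955211e+00,  6.93394884e+01,
       -7.94208962e-04,  8.99993769e+01]), 'qvel': array([-0.00614121, -0.0990386 ,  0.10843276,  0.09825601,  0.0223079 ,
        0.0205889 ]), 'effort': array([ 3.53458527e-04, -5.40768600e+01,  3.40540445e+01,  1.11655288e-02,
       -4.59541968e-05, -5.12217042e-06]), 'eef_pos': array([ 0.17072481, -0.57465001,  0.23053653]), 'orientation': array([-1.79913095e+02,  7.93263012e-04,  1.65474074e+01]), 'contact_force': array([ 0.33578526, -0.49017131,  0.45684791]), 'wrist_torque': array([-0.1098905 , -0.00193487, -0.01427627]), 'finger_gap': 0.0854725678520884}
```

View pics/top0.png

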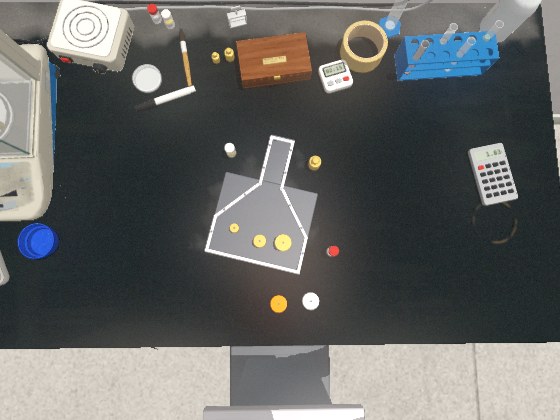

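View pics/side0.png

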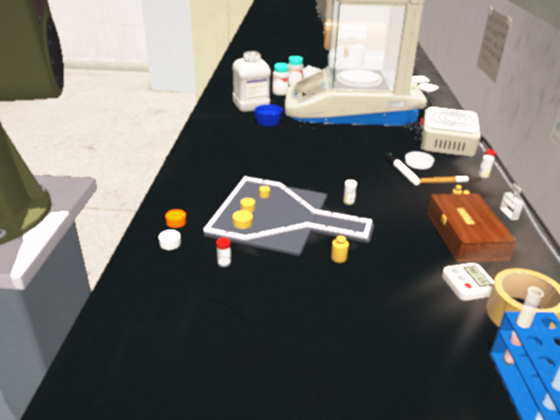

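The top view shows the tray with its slot pointing up. The small disc is at about (234,228), medium (260,241) and large (283,242). The bystanders are beside the tray, and the orange and white look-alikes lie outside it at (279,304) and (311,301). The side view agrees.

```bash
cat > h.py <<'E'
import numpy as np, cv2
from cell import robot, claw, planner, imaging, ticket
def cast(cm,px,z):
    px=np.atleast_2d(np.asarray(px,float)); R=cv2.Rodrigues(cm['rvec'])[0]; C=-R.T@cm['tvec']
    d=np.c_[(px[:,0]-cm['cx'])/cm['fx'],(px[:,1]-cm['cy'])/cm['fy'],np.ones(len(px))]@R
    return (C+d*((z-C[2])/d[:,2])[:,None])[:,:2]
def discs(p,cm,lo=15,roi=None):
    hsv=cv2.cvtColor(p,cv2.COLOR_RGB2HSV)
    m=cv2.inRange(hsv,(lo,110,90),(38,255,255))
    n,l,s,c=cv2.connectedComponentsWithStats(m)
    return [(c[i],s[i,4],cast(cm,c[i],0.026)[0]) for i in range(1,n) if s[i,4]>25]
E
python3 - <<'E'
from h import *
p=cv2.imread("pics/top0.png")[:,:,::-1].copy(); cm=imaging.camera_model("top")
for c,a,w in discs(p,cm): print(c.round(1),a,w.round(4))
hsv=cv2.cvtColor(p,cv2.COLOR_RGB2HSV); m=cv2.inRange(hsv,(0,0,150),(180,60,255))
k=np.zeros_like(m); k[128:280,200:322]=255; m&=k
cs,_=cv2.findContours(m,cv2.RETR_EXTERNAL,cv2.CHAIN_APPROX_NONE)
for c in sorted(cs,key=cv2.contourArea)[-3:]:
    a=cv2.approxPolyDP(c,3,True)[:,0]; print(cv2.contourArea(c),[(tuple(q),w.round(3)) for q,w in zip(a,cast(cm,a,.018))])
print(imaging.camera_model("wrist"))
c=cm; R=cv2.Rodrigues(c['rvec'])[0]; print("top cam",-R.T@c['tvec'])
E
```

```text
[228.9  54.1] 112 [0.882  0.1113]
[186.7  68. ] 155 [0.85  0.201]
[215.4  57.2] 77 [0.8749 0.14  ]
[276.9  77.3] 30 [0.8291 0.0082]
[314.4 162.3] 144 [ 0.6418 -0.0686]
[234.  227.9] 63 [0.5059 0.0973]
[259.2 240.7] 117 [0.4797 0.0463]
[282.5 242.4] 202 [ 0.4758 -0.0007]
[278.3 303.4] 220 [0.3552 0.0087]
0.0 [((np.int32(228), np.int32(155)), array([0.66 , 0.112]))]
74.5 [((np.int32(227), np.int32(143)), array([0.686, 0.114])), ((np.int32(227), np.int32(153)), array([0.665, 0.114])), ((np.int32(235), np.int32(153)), array([0.665, 0.097])), ((np.int32(233), np.int32(144)), array([0.684, 0.102]))]
8679.0 [((np.int32(271), np.int32(135)), array([0.704, 0.021])), ((np.int32(258), np.int32(180)), array([0.606, 0.049])), ((np.int32(230), np.int32(175)), array([0.617, 0.107])), ((np.int32(229), np.int32(186)), array([0.594, 0.109])), ((np.int32(219), np.int32(200)), array([0.565, 0.13 ])), ((np.int32(222), np.int32(205)), array([0.554, 0.123])), ((np.int32(213), np.int32(217)), array([0.529, 0.141])), ((np.int32(205), np.int32(251)), array([0.46 , 0.157])), ((np.int32(299), np.int32(273)), array([ 0.414, -0.034])), ((np.int32(316), np.int32(194)), array([ 0.576, -0.071])), ((np.int32(283), np.int32(185)), array([ 0.596, -0.003])), ((np.int32(294), np.int32(141)), array([ 0.69 , -0.027]))]
{'fx': 372.5531450062048, 'fy': 372.5531450062048, 'cx': 287.3292021868807, 'cy': 216.5312144837391, 'rvec': array([-2.32333021,  1.7321547 ,  0.2551962 ]), 'tvec': array([-0.59703201, -0.03758786,  0.37929121])}
top cam [0.42330679 0.01662239 0.87781332]
```

```bash
python3 - <<'E'
from h import *
claw.grab()
robot.move_pose([0.50,0.03,0.26],[180,0,-13.9])
o=robot.observe(); print(o['clock'],o['eef_pos'],o['orientation'],o['q'],o['finger_gap'])
cm=imaging.camera_model("wrist"); p,d=imaging.grab_frame("wrist")
R=cv2.Rodrigues(cm['rvec'])[0]; print("cam",-R.T@cm['tvec'])
np.savez("w1.npz",p=p,**cm); cv2.imwrite("pics/w1.png",p[:,:,::-1])
for c,a,w in discs(p,cm): print(c.round(1),a,w.round(4))
E
```

```text
4.525 [0.50003456 0.02977967 0.2600089 ] [ 1.79997720e+02 -1.81843568e-04 -1.39319649e+01] [ 3.40971019e+00  6.66178017e+00 -1.31115764e+01  7.02271494e+01
 -2.23048606e-03 -1.62658325e+02] 0.0003012110174651683
cam [0.57040504 0.01445018 0.40293147]
[353.1   9.3] 550 [ 0.6367 -0.0635]
[316.  191.2] 213 [0.4803 0.006 ]
[223.  188.1] 276 [0.5066 0.0984]
[276.3 200.9] 433 [0.4802 0.0484]
[329.6 201.9] 39 [ 0.4657 -0.0053]
[336.7 292.8] 572 [0.3605 0.0089]
```

View pics/w1.png

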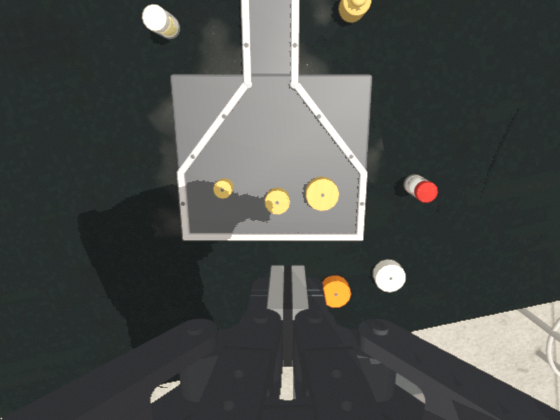

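The wrist view shows the tray square to the image. The disc dots are at about large (322,195), medium (277,202) and small (222,189). The rear rail runs from (183,240) to (363,240), and the gate throat is near (271,85).

```bash
python3 - <<'E'
from h import *
z=np.load("w1.npz"); p=z['p']; cm={k:z[k] for k in z.files if k!='p'}
m=cv2.inRange(cv2.cvtColor(p,cv2.COLOR_RGB2HSV),(0,0,185),(180,50,255)); m[:, :178]=0; m[:,372:]=0; m[250:]=0
m=cv2.morphologyEx(m,cv2.MORPH_CLOSE,np.ones((3,3)))
c=max(cv2.findContours(m,cv2.RETR_EXTERNAL,cv2.CHAIN_APPROX_NONE)[0],key=cv2.contourArea)
a=cv2.approxPolyDP(c,4,True)[:,0]
for q,w in zip(a,cast(cm,a,.018)): print(q,w.round(4))
for y in (20,40,60,78,120,150,180,210):
    i=np.flatnonzero(m[y]); e=[i[0],i[np.flatnonzero(np.diff(i)>20)[0]],i[np.flatnonzero(np.diff(i)>20)[-1]+1],i[-1]]
    print(y,e,cast(cm,[[(e[1]+e[2])/2,y]],.018)[0].round(4))
print("discs",cast(cm,[[322,195],[277,202],[222.5,189]],.028).round(4))
E
```

```text
[298   0] [ 0.6577 -0.0175]
[291   0] [ 0.6593 -0.0112]
[290  85] [0.5879 0.0072]
[360 173] [ 0.4863 -0.043 ]
[357 232] [ 0.4231 -0.0277]
[188 235] [0.4642 0.1525]
[182 206] [0.497  0.1484]
[185 239] [0.4605 0.1572]
[362 239] [ 0.4138 -0.0315]
[366 171] [ 0.4868 -0.0494]
[298  81] [ 0.5896 -0.0012]
20 [np.int64(242), np.int64(249), np.int64(291), np.int64(298)] [0.6479 0.0117]
40 [np.int64(243), np.int64(249), np.int64(291), np.int64(298)] [0.6314 0.016 ]
60 [np.int64(243), np.int64(250), np.int64(291), np.int64(298)] [0.6143 0.02  ]
78 [np.int64(244), np.int64(250), np.int64(351), np.int64(368)] [ 0.5917 -0.0042]
120 [np.int64(215), np.int64(223), np.int64(319), np.int64(328)] [0.5603 0.0335]
150 [np.int64(192), np.int64(201), np.int64(342), np.int64(351)] [0.5314 0.0406]
180 [np.int64(178), np.int64(184), np.int64(360), np.int64(366)] [0.5012 0.0479]
210 [np.int64(182), np.int64(185), np.int64(358), np.int64(364)] [0.4697 0.0566]
discs [[0.4753 0.0009]
 [0.4793 0.0478]
 [0.5061 0.0988]]
```

```bash
cat >> h.py <<'E'
G=np.array([.5935,.0242]); Y=-14.0
def Rm(a): a=np.radians(a); return np.array([[np.cos(a),-np.sin(a)],[np.sin(a),np.cos(a)]])
T=lambda xy: (Rm(Y)@np.asarray(xy,float)/1000+G)       # tray mm -> world m
Ti=lambda w: Rm(Y).T@(np.asarray(w)-G)*1000
Z=.021
def ori(ang,flip): return [180,0,(Y+ang+(180 if flip else 0)+180)%360-180]
def P(xy,z): return [*T(xy),z]
def push(c,t,r,flip,back=8,v=.09,face=11,approach=True):
    "push disc centre from c to t (tray mm), flat face square to the push"
    c,t=np.array(c,float),np.array(t,float); u=(t-c)/np.linalg.norm(t-c); ang=np.degrees(np.arctan2(u[1],u[0])); o=ori(ang,flip)
    s=c-(r+face+back)*u; e=t-(r+face)*u
    if approach: robot.move_pose(P(s,.06),o)
    robot.line_to(P(s,Z),o,velocity=.1)
    robot.line_to(P(e,Z),o,velocity=v)
    ob=robot.observe(); print("pushed",ob['clock'],ob['contact_force'].round(1),Ti(ob['eef_pos'][:2]).round(1))
    b=e-6*u; robot.line_to(P(b,Z),o,velocity=.1); robot.line_to(P(b,.06),o,velocity=.15); return b,o
def look(name,cx=-60,flip=False,z=.26):
    robot.move_pose([*T([cx,0]),z],ori(0,flip))
    cm=imaging.camera_model("wrist"); p,_=imaging.grab_frame("wrist"); cv2.imwrite(f"pics/{name}.png",p[:,:,::-1])
    np.savez(name+".npz",p=p,**cm)
    # brass-coloured blobs, lenient in saturation, in the tray
    h=cv2.cvtColor(p,cv2.COLOR_RGB2HSV); m=cv2.morphologyEx(cv2.inRange(h,(15,70,70),(38,255,255)),cv2.MORPH_CLOSE,np.ones((7,7)))
    n,l,s,c=cv2.connectedComponentsWithStats(m)
    for i in range(1,n):
        w=Ti(cast(cm,c[i],.026)[0])
        if s[i,4]>120 and -165<w[0]<110 and abs(w[1])<95: print("disc",s[i,4],c[i].round(),w.round(1))
    print(robot.observe()['clock'])
E
python3 - <<'E'
from h import *
for w in ([.4754,.0003],[.4795,.0472],[.506,.0982]): print(Ti(w).round(1))
L=Ti([.4754,.0003])
push(L,[-45,0],17,True)
look("w2",-20,True)
E
```

```text
[-108.8  -51.8]
[-116.2   -5.3]
[-102.8   50.6]
pushed 8.3 [-0.4  0.  -0.6] [-67.2 -17.8]
disc 641 [282.  81.] [-117.    -4.2]
disc 353 [340.  97.] [-103.4   51.4]
disc 888 [287. 158.] [-44.5   1.6]
disc 701 [217. 260.] [ 66.2 -75.3]
9.85
```

```bash
python3 - <<'E'
from h import *
push([-44.5,0],[79,0],17,True)
look("w3",-60,False)
E
```

```text
pushed 12.85 [ 0.2  0.  -0.9] [50.8  0. ]
disc 1253 [288.  30.] [77.8  1.2]
disc 903 [371.  40.] [ 69.3 -75.6]
disc 317 [240. 217.] [-101.6   51.2]
disc 540 [293. 229.] [-115.1   -4.3]
16.1667
```

View pics/w3.png

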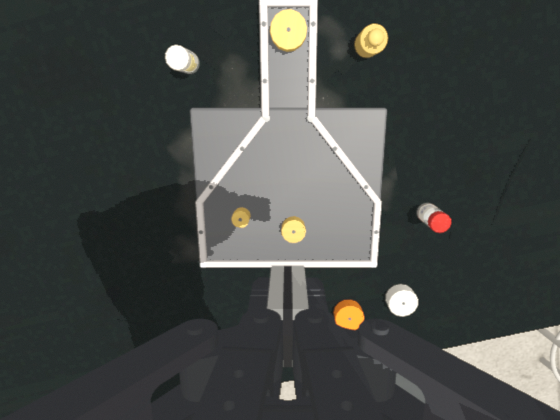

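The large disc is in the slot at (288,30). The medium (293,230) and small (240,217) haven't moved, and the bystanders are untouched.

```bash
python3 - <<'E'
from h import *
push([-116,-5],[47,-0.5],13,False)
look("w4",-60,False)
E
```

```text
pushed 19.6333 [-0.   1.4  0.6] [22.8 -1.1]
disc 1991 [288.  42.] [66.7  0.8]
disc 912 [371.  39.] [ 69.1 -75.7]
disc 323 [240. 217.] [-101.5   51.1]
21.2083
```

```bash
python3 - <<'E'
from h import *
push([-102,50.5],[-45,0],9.5,False)
look("w5",-60,False)
E
```

```text
pushed 23.7167 [-0.7  0.4  0.5] [-60.7  13.7]
disc 1998 [288.  42.] [66.7  0.9]
disc 911 [371.  39.] [ 69.  -75.6]
disc 318 [288. 163.] [-45.5   0.5]
25.2417
```

View pics/w5.png

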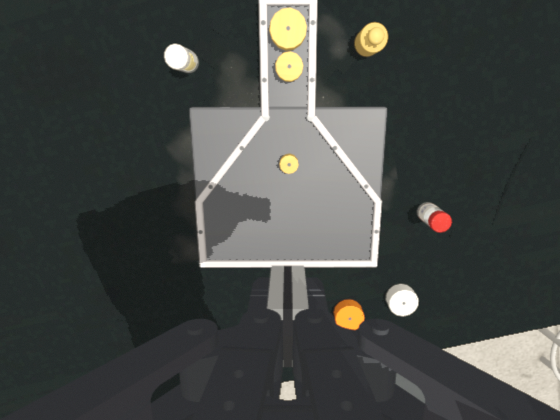

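The large and medium discs are in the slot at (288,29) and (289,67). The small one is on the centre line at (289,164), so I'll push it straight through.

```bash
python3 - <<'E'
from h import *
push([-45.5,0],[23,0],9.5,False)
look("w6",-60,False)
robot.dwell(0.3); print(robot.observe()['contact_force'])
E
```

```text
pushed 27.6 [-0.5  1.1  0.3] [ 1.9 -0.1]
disc 2366 [288.  50.] [60.3  0.8]
disc 912 [371.  39.] [ 69.1 -75.6]
29.15
[ 0.43189165 -0.5705296   0.20740217]
```

View pics/w6.png

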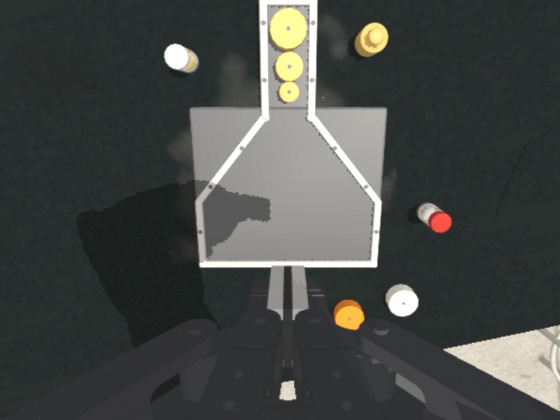

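All three discs are flat in the slot. The small one's rear edge is at about row 102 and the gate at about row 117, so it is past by roughly 13 mm.

```bash
python3 -c "
from cell import ticket
print(ticket.job_done())"
```

```text
the job is handed in; nothing more can be done
None
```

All three brass discs are in the slot, pushed through the gate with shut fingers in the order asked: large, medium, small. I then handed the job in at about 29.5 s on the robot's clock.

- **Final position:** In the last wrist picture all three lie flat in line. Their centres are about 78, 48 and 23 mm past the gate; 23 mm for the small disc is the commanded value, which the picture matches. Its rear edge is about 13 mm past the gate.
- **Bystanders:** The vials, the brass weight and the orange and white look-alikes looked unmoved in the wrist pictures.
- **Forces:** Contact force stayed under about 2 N wherever I read it, which was at the end of each push and before handing in.
- **Disagreement:** The top and wrist cameras differed by 1 to 2.5 mm across the tray, within their calibration. I averaged them, and no check failed.

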